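# Clear the spent filter cartridge and reset the filter counter

## Robot

A 6-joint arm with a two-finger parallel gripper is mounted at the origin on the work surface. World frame = base frame: x ahead of the robot, y to its left, z up, the work surface at z = 0. Lengths are in m, angles in rad, forces in N, time in s.
With the tool pointing down it reaches from about 0.35 to 1 m from the base axis. Payload 7.1 kg.
Tool frame: the origin (TCP) lies between the finger pads; the fingertips stand 22 mm ahead of it and the grasp point (between the pads) lies 3 mm ahead of it; x points along the fingers, y is the direction in which the jaws open and shut, and the axes are right-handed (so a half turn about x gives the same grasp; the last joint's range is limited). The gripper opens to 85 mm and grips with 20 to 120 N. Pads are 22 mm wide; open, the fingers measure 114 mm over their backs; the gripper's body (76 mm by 85 mm) begins 54 mm behind the grasp point. The pads swing forward as they close: fully open they stand 13 mm farther back than shut.
Start: joints at [1.111, 0.423, 1.63, -0, 1.089, -0.019], TCP at [0.267, 0.565, 0.253] pointing down, gripper open.
Joint ranges: [-3, 3], [-0.9, 2.11], [0.09, 2.58], [-1.31, 4.45], [0.11, 2.69], [-2.54, 2.54]. Speed limits (rad/s): [2.39, 2.39, 3.01, 3.14, 3.14, 3.14].

## Interface

Orientations are given as a rotation vector (axis times angle).
In Python, from rig import manip gives the robot as it stands. The module is installed in compiled form; this text tells all that it offers. Calls block until the motion is done:
- manip.move_to(position, orientation): joint-space move of the TCP to a pose.
- manip.servo_line(position, orientation=None, rate=0.15): straight line of the TCP; orientation=None keeps the orientation; rate is the mean speed in m/s.
- manip.set_joints(angles): joint-space move.
- manip.command_gripper(opening, f_grip=None): finger opening in m; f_grip is the grip in N (None keeps the last); returns when the fingers have stopped.
- manip.hold(seconds).
- manip.solve_ik(position, orientation): joint angles nearest the present ones, or None.
- manip.camera(name): name is "scene" or "top" or "wrist"; returns a dict with "image" (420x560x3 uint8, red, green, blue), "fx", "fy", "cx", "cy" (pixels), "k1" (the pictures are not rectified: a ray, as slopes to the right and down, at radius r is drawn at 1 + k1 r^2 times it, then the intrinsics apply), "cam_to_world" (4x4, takes a point from camera to world coordinates); the wrist camera has in their place "mount" (4x4, takes a point from camera to tool coordinates, whose origin is the TCP and whose axes are the tool frame's). Camera axes: x right, y down, z forward; pixel columns grow to the right and rows downward; lengths in m; the calibration is good to about 2 mm. A picture is of the moment at which its call begins: read the wrist's pose just before it. There is no depth.
A pose or a line that the arm cannot do raises manip.IKError and nothing moves.
- manip.sign_off(): hands the job in, once; it reports no verdict.
Readings, each from a call of its own:
- manip.get_time(): time.
- manip.get_joint_positions(): joint angles.
- manip.get_joint_vel(): joint speeds.
- manip.get_tau(): joint torques, N m.
- manip.get_position(): TCP position.
- manip.get_ee_rot(): TCP orientation.
- manip.get_contact_force(): force on the tool from outside, world axes, zero at the start.
- manip.get_torque(): the same for the moment, N m.
- manip.get_width(): finger opening in m.
Only numpy, scipy, OpenCV 4.12 (cv2) and the standard library are available. Lean on these libraries where they do the work, as an engineer would, in place of code of your own. Each camera call takes 0.05 s, during which the arm holds its last target.

## Task

The filter is spent: roll the cartridge sideways out of the open side of its spring clips (do not pull it straight up) and lay it gently in the steel tray. Then reset the filter counter: slide the dust cover on the control box fully aside, press the button underneath all the way down and hold it there for a good second without forcing it, and slide the cover fully shut again. Leave the bottle, the beaker and the tip box where they stand.

Things in the scene. Friction and masses are not known exactly. Their poses are not given: they have to be found in the camera images.
- console: Steel control box, fixed, 170 (x) x 260 (y) x 80 mm high, origin at the centre of its underside. In its flat top (z = 80 mm) is a square well 90 x 90 mm, 60 mm deep, centred at x 0, y +55 mm, shut by the dust cover. Two low aluminium guide rails (10 mm high) run along y at x = -60 and +60 mm.
- well_centre (a point): Centre of the well's mouth, level with the flat top of the control box. The button's axis runs straight down through this point.
- dust_cover (a joint): Travel of the dust cover in m: 0 = fully shut over the well, 0.100 = fully aside (end stop). It slides towards the control box's -y and stays where it is left (2.5 N of friction). Starts 0 to 12 mm open.
- cover_grip (a point): Middle of the top edge of the rib on the dust cover. The cover is a grey plastic plate 112 (x) x 104 (y) x 6 mm lying on the box's flat top; the upright rib on it is 70 mm long (along the box's x), 14 mm thick (along y) and stands 28 mm above the plate, so the plate's upper face is 28 mm below this point. Moves with the cover.
- reset_module: Base of the push button, fixed on the well floor, 70 x 70 mm, origin at its centre 60 mm below the box's flat top, axes as the box. It carries a black round button cap, 46 mm diameter. The mounting height varies and is not told: the cap's top, when up, is 2 to 24 mm below the flat top, so feel for it. Button and base crack above 38 N.
- reset_button (a joint): How far the button is pressed down, in m: 0 = up, 0.008 = fully down on its hard stop (counted as down from 0.006). The spring needs 3 N to start and 8.5 N to hold it fully down; it comes up by itself.
- holder: Filter holder, fixed: white base plate 180 (x) x 120 (y) x 12 mm, from y -78 to +42 mm, with two steel C-clips at x = -55 and +55 mm, each 14 mm wide, 83 mm high, 96 mm free between them. Origin on the underside, below the axis of the seated cartridge (along x, at z = 55 mm). The clips are open towards the holder's -y; back wall at y +21 to +30 mm.
- clip_mouth (a point): Point on the holder at y -46, z 35 mm, midway between the clips, on the outer edge of their flat sills; axes as the holder. Each clip's top lip covers y -12 to +30 mm at z 77 to 83 mm. A sprung bump (5 mm high, y = -16 mm) sinks into each sill as the cartridge is drawn out over it along -y, about 10 to 20 N in all. It is clear of the lips 35 mm out.
- cartridge: White plastic tube with grey bands, 40 mm diameter, 150 mm long, plus a steel stub 15 mm long and 16 mm thick on each end; 0.17 to 0.35 kg. Origin at its middle on its axis; x is its axis. Starts seated in the holder's clips. Holder and cartridge must not be strained against each other by more than 70 N.
- tray: Open steel tray, fixed, 240 (x) x 160 (y) x 45 mm high, walls and floor 4 mm, with two 3 mm ribs along x on the floor at y = -35 and +35 mm. Origin at the centre of its underside.
- amber_bottle: Bystander: amber bottle with black cap, 60 mm diameter, 130 mm high, origin under its centre. Loose.
- beaker: Bystander: clear beaker, 64 mm diameter, 85 mm high, origin under its centre. Loose.
- tip_box: Bystander: closed white box with grey lid, 82 x 122 x 57 mm, origin under its centre. Loose.

How it is judged:
On the way, in this order (a step that is already met when the one before it is completed fails the run):
1. the cartridge lies released in the tray (z of cartridge in the frame of tray below 0.036 m and x of cartridge in the frame of tray between -0.06 and 0.06 m and y of cartridge in the frame of tray between -0.075 and 0.075 m and contact force between the fingers and cartridge below 0.1 N and linear speed of cartridge below 0.05 m/s), for 0.2 s.
2. the dust cover is slid fully aside (value of joint dust_cover above 0.09 m), for 0.1 s.
3. the button is held fully down for 0.8 s with the cover aside (value of joint reset_button above 0.006 m and value of joint dust_cover above 0.08 m), for 0.8 s.
4. the cover is fully shut again, the button up (value of joint dust_cover below 0.004 m and value of joint reset_button below 0.002 m), for 0.2 s.
At the end, for the whole second after the job is handed in: The cartridge lies released and at rest in the tray (its middle within 60 mm along and 75 mm across of the tray's centre, axis under 36 mm above the tray's underside), the dust cover is shut to within 4 mm and the button is up again (all of step 1 and all of step 4 and velocity of joint dust_cover below 0.01 m/s); the robot touches nothing.
It fails at once if the button or its base is pushed with more than 38 N (contact force between anything else and reset_module above 38 N).
It fails at once if cartridge and clips are strained by more than 70 N (contact force between cartridge and holder above 70 N).
It fails at once if the cartridge is dropped or thrown (over 0.7 m/s while not held) (linear speed of cartridge above 0.7 m/s and contact force between the fingers and cartridge below 0.1 N).
It fails at once if the bottle, beaker or tip box is moved by more than 25 mm or tipped over (distance of any of amber_bottle, beaker, tip_box from where it was at the start of the episode above 0.025 m or angle between any of amber_bottle, beaker, tip_box's own z axis and vertical above 0.5 rad).
It also fails if it takes over 72 s, if anything falls off the work surface, if the arm or the gripper's body presses on something with over 40 N, if the wrist force passes 120 N, or if a joint passes its speed limit or range.

## Working session

There is one attempt and no reset: what is moved stays moved. The work goes in short steps, each a Python script; the robot and the scene stay as the last script left them, time stands still between calls to the robot, and variables do not carry over. Pictures are saved under pics/ and viewed, and the job is handed in when it is done.

```bash
mkdir -p pics; python3 - <<'E'
from rig import manip
import cv2,numpy as np
for n in("scene","top","wrist"):
    c=manip.camera(n); cv2.imwrite(f"pics/{n}0.png",c["image"][:,:,::-1])
    print(n,c["fx"],c["fy"],c["cx"],c["cy"],c["k1"]); print(np.round(c.get("cam_to_world",c.get("mount")),4).tolist())
print(manip.get_time(),manip.get_position(),manip.get_ee_rot(),manip.get_width(),manip.get_contact_force())
E
```

```text
scene 430.91773791411737 430.91773791411737 282.0662704668438 216.86852770641966 0.018927765619358276
[[0.1498, 0.7866, -0.599, 1.1574], [0.9887, -0.119, 0.0911, -0.0949], [0.0004, -0.6059, -0.7955, 0.821], [0.0, 0.0, 0.0, 1.0]]
top 395.8612008553704 395.8612008553704 281.5998469667691 214.26692747790182 -0.11414077363185864
[[0.0102, -0.9886, 0.1503, 0.5101], [-0.9998, -0.0127, -0.0153, -0.0181], [0.017, -0.1501, -0.9885, 1.0179], [0.0, 0.0, 0.0, 1.0]]
wrist 300.74917417692143 300.74917417692143 277.27534084976315 205.3551739458667 0.013396010097892389
[[-0.0006, -0.3193, 0.9476, -0.1201], [1.0, -0.0006, 0.0004, 0.0008], [0.0004, 0.9476, 0.3193, -0.082], [0.0, 0.0, 0.0, 1.0]]
0.15 [0.2664658  0.5649176  0.25272758] [ 0.34480638  1.54327364 -0.34660325] 0.08539634268405778 [ 0.19769161 -0.78903612  0.18739861]
```

View pics/top0.png

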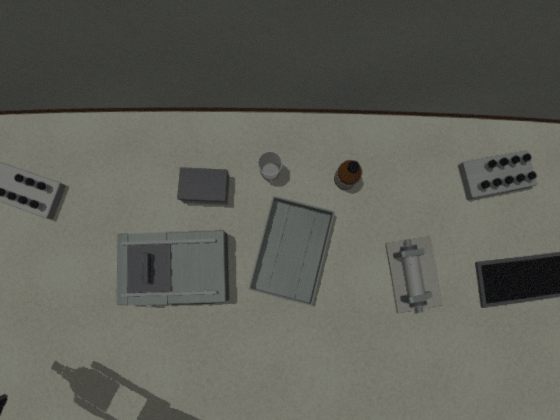

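View pics/scene0.png

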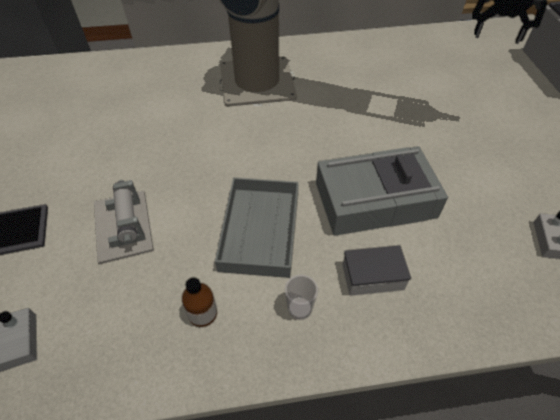

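View pics/wrist0.png

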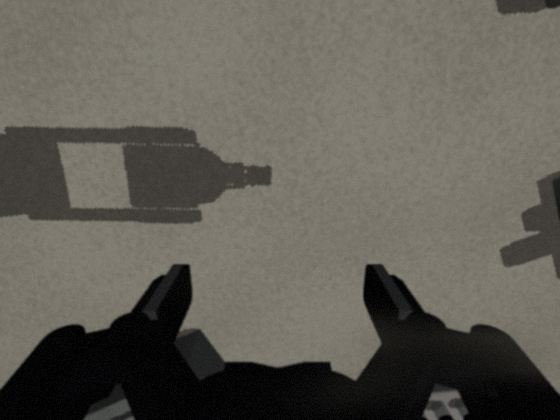

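The top picture shows the console around (172,268), tray (292,250), holder (414,274), bottle (348,172), beaker (270,165) and tip box (203,185). I'll enlarge the parts that matter.

```bash
cat > h.py <<'E'
from rig import manip
import cv2,numpy as np
from scipy.spatial.transform import Rotation as R
def ray(c,px,T=None):
    p=(np.array(px,float)-[c["cx"],c["cy"]])/[c["fx"],c["fy"]]
    s=p.copy()
    for _ in range(20): s=p/(1+c["k1"]*(s@s))
    T=c["cam_to_world"] if T is None else T
    T=np.array(T); d=T[:3,:3]@[s[0],s[1],1]
    return T[:3,3],d/np.linalg.norm(d)
def plane(c,px,z,T=None):
    o,d=ray(c,px,T); return o+d*(z-o[2])/d[2]
def proj(c,P,T=None):
    T=np.array(c["cam_to_world"] if T is None else T)
    q=T[:3,:3].T@(np.array(P,float)-T[:3,3]); s=q[:2]/q[2]
    s=s*(1+c["k1"]*(s@s)); return s*[c["fx"],c["fy"]]+[c["cx"],c["cy"]]
def down(yaw):
    # tool x down, tool y horizontal at angle yaw
    x=np.array([0,0,-1.]);y=np.array([np.cos(yaw),np.sin(yaw),0]);z=np.cross(x,y)
    return R.from_matrix(np.c_[x,y,z]).as_rotvec()
def wristT(c,pos,rot):
    T=np.eye(4);T[:3,:3]=R.from_rotvec(rot).as_matrix();T[:3,3]=pos
    return T@np.array(c["mount"])
def crop(im,x0,y0,x1,y1,f,name):
    k=cv2.resize(im[y0:y1,x0:x1],None,fx=f,fy=f,interpolation=cv2.INTER_CUBIC)
    k=cv2.convertScaleAbs(k,alpha=1.7)
    cv2.imwrite("pics/"+name,k[:,:,::-1])
E
python3 - <<'E'
from h import *
c=manip.camera("top")
crop(c["image"],380,225,450,325,6,"hold1.png")
crop(c["image"],240,190,345,310,5,"tray1.png")
crop(c["image"],105,220,240,315,5,"cons1.png")
np.save("top.npy",c,allow_pickle=True)
c=manip.camera("scene");np.save("scene.npy",c,allow_pickle=True)
crop(c["image"],85,170,160,270,6,"hold2.png")
crop(c["image"],305,135,455,240,5,"cons2.png")
E
```

```text
(no output)
```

View pics/hold1.png

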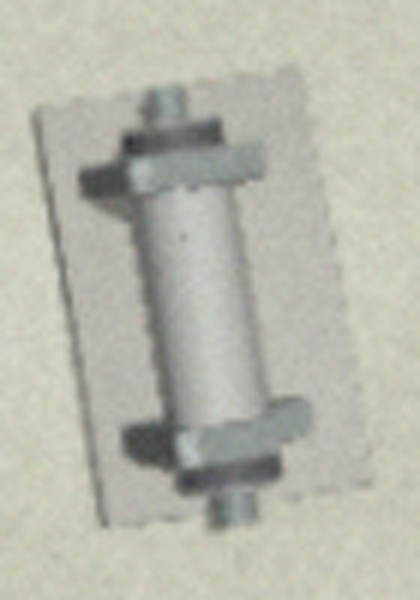

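View pics/tray1.png

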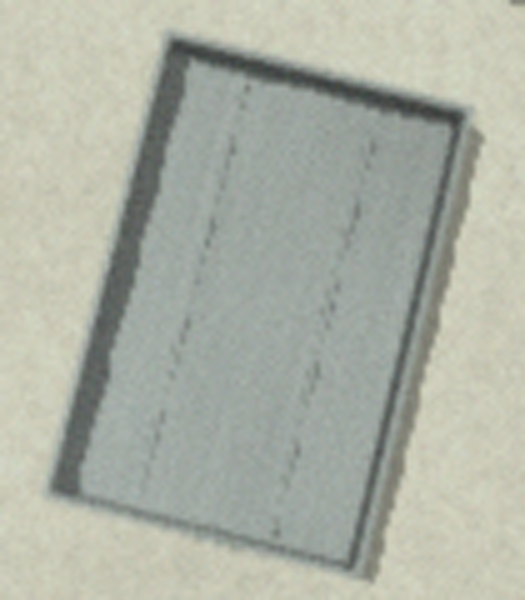

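View pics/cons1.png

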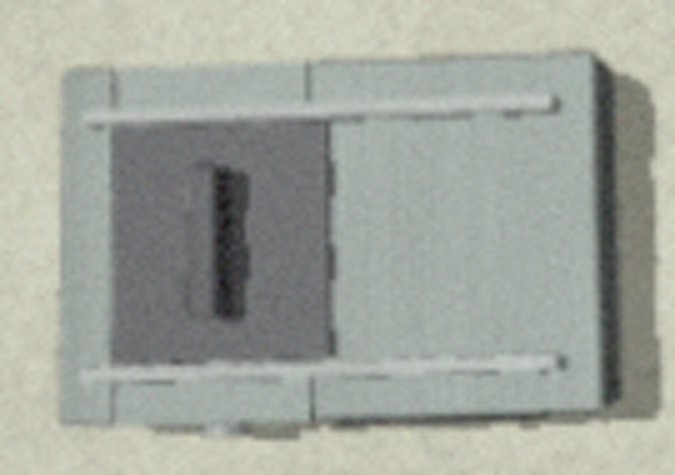

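View pics/hold2.png

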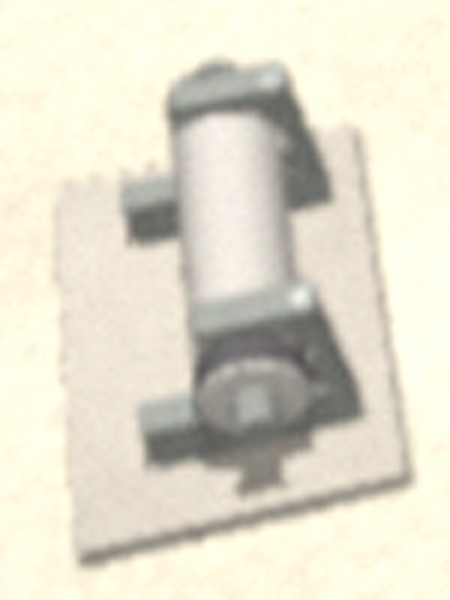

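Hold1 crop: plate corners at (35,108), (300,65), (372,487), (103,525). The cartridge axis runs from the stub at (165,100) to (233,510), and the open side is on the image right (world −y). Next, first estimates from the top view.

```bash
cat > est.py <<'E'
from h import *
c=np.load("top.npy",allow_pickle=True).item(); s=np.load("scene.npy",allow_pickle=True).item()
def f(u,x0,y0,k): return ((u[0]+.5)/k-.5+x0,(u[1]+.5)/k-.5+y0)
H=[plane(c,f(u,380,225,6),.012) for u in [(35,108),(300,65),(372,487),(103,525)]]
print("holder",np.round(H,4)[:,:2].tolist())
for a,b in((0,1),(1,2),(2,3),(3,0)): print(np.linalg.norm(H[a]-H[b]))
xa=(H[0]-H[3]+H[1]-H[2])[:2];xa/=np.linalg.norm(xa); print("yaw",np.arctan2(xa[1],xa[0]))
ya=np.array([-xa[1],xa[0]]); ctr=np.mean(H,0)[:2]; print("origin",ctr+ya*.018)
cl=[plane(c,f(u,380,225,6),.055) for u in [(165,88),(233,527)]]
print("cart",np.round(cl,4).tolist(),np.linalg.norm(cl[0]-cl[1]),(cl[0]+cl[1])/2,np.arctan2(*(cl[0]-cl[1])[[1,0]]))
T=[plane(c,f(u,240,190,5),.045) for u in [(168,35),(472,105),(360,578),(48,492)]]
print("tray",np.round(T,4)[:,:2].tolist(),np.mean(T,0)[:2],np.arctan2(*(T[0]-T[3])[[1,0]]),np.arctan2(*(T[1]-T[2])[[1,0]]))
for a,b in((0,1),(1,2),(2,3),(3,0)): print(np.linalg.norm(T[a]-T[b]))
C=[plane(c,f(u,105,220,5),.080) for u in [(65,70),(592,52),(608,408),(60,422)]]
print("cons",np.round(C,4)[:,:2].tolist(),np.mean(C,0)[:2],np.arctan2(*(C[0]-C[1])[[1,0]]),np.arctan2(*(C[3]-C[2])[[1,0]]))
for a,b in((0,1),(1,2),(2,3),(3,0)): print(np.linalg.norm(C[a]-C[b]))
E
python3 est.py
```

```text
holder [[0.5927, -0.3019], [0.6122, -0.4205], [0.4309, -0.4465], [0.4163, -0.3277]]
0.12020481626015293
0.18307438917450272
0.11963820102937726
0.17827868932686788
yaw 0.1441084140054031
origin [ 0.51044129 -0.35632816]
cart [[0.5978, -0.3449, 0.055], [0.419, -0.3687, 0.055]] 0.18043804930959276 [ 0.50838627 -0.35682865  0.055     ] 0.13244421762484726
tray [[0.7025, -0.0116], [0.669, -0.1641], [0.4363, -0.108], [0.4761, 0.0436]] [ 0.57096204 -0.06001664] -0.23944940336454795 -0.2362072198420237
0.15606539885747173
0.239364727500963
0.15682377789527013
0.23301761011470776
cons [[0.6005, 0.3625], [0.613, 0.1067], [0.446, 0.0945], [0.4333, 0.3551]] [0.52319351 0.22970577] 1.6197106613683634 1.6196953259972162
0.2561196679635362
0.1674162454048391
0.26090100850941617
0.1673667063246634
```

View pics/cons2.png

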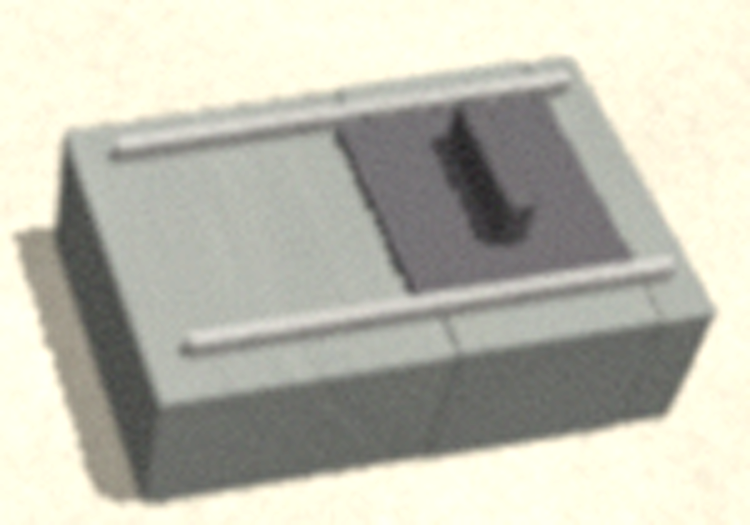

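```bash
python3 - <<'E'
from h import *
y=0.14+np.pi/2
p=[0.470,-0.362,0.23]
print(manip.solve_ik(p,down(y)),manip.solve_ik(p,down(y+np.pi)))
manip.move_to(p,down(y))
manip.hold(.2)
pos,rot=manip.get_position(),manip.get_ee_rot()
c=manip.camera("wrist"); c["pos"]=pos;c["rot"]=rot
np.save("w1.npy",c,allow_pickle=True)
cv2.imwrite("pics/w1.png",cv2.convertScaleAbs(c["image"],alpha=1.6)[:,:,::-1])
print(pos,manip.get_time(),manip.get_contact_force())
E
```

```text
[-6.76372663e-01  4.04439025e-01  1.72051956e+00 -4.44089210e-16
  1.01663407e+00 -2.38716899e+00] [-6.76372663e-01  4.04439025e-01  1.72051956e+00 -8.88178420e-16
  1.01663407e+00  7.54423664e-01]
[ 0.47023807 -0.36167381  0.22999248] 3.8167 [ 0.08195033 -0.20804313 -0.50408852]
```

View pics/w1.png

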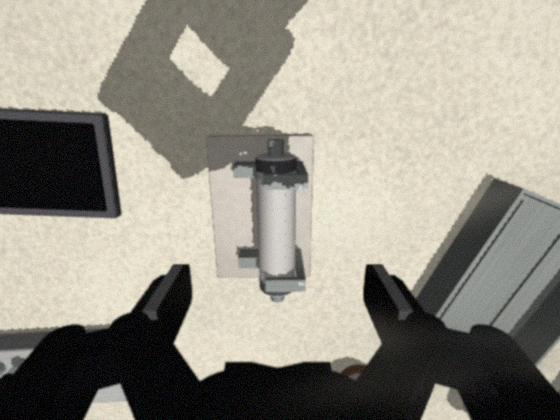

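The wrist view shows the plate corners at about (208,135), (313,135), (311,276) and (217,278), with the cartridge axis near column 277. I'll zoom in.

```bash
python3 - <<'E'
from h import *
c=np.load("w1.npy",allow_pickle=True).item()
crop(c["image"],195,120,325,310,3.1,"w1c.png")
E
```

```text
(no output)
```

View pics/w1c.png

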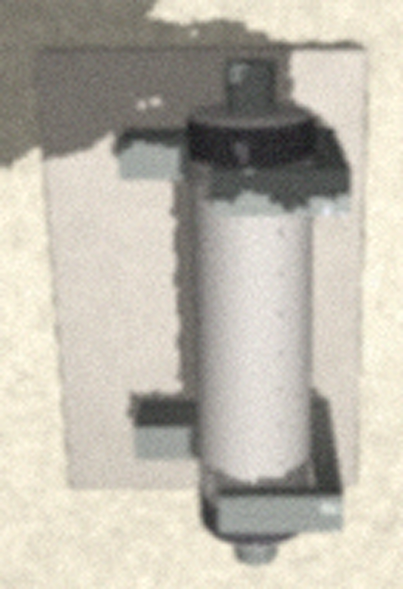

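```bash
python3 - <<'E'
from h import *
c=np.load("w1.npy",allow_pickle=True).item(); T=wristT(c,c["pos"],c["rot"])
g=lambda u:((u[0]+.5)/3.1-.5+195,(u[1]+.5)/3.1-.5+120)
H=np.array([plane(c,g(u),.012,T) for u in [(38,50),(367,45),(357,486),(70,487)]])[:,:2]
print(np.round(H,4).tolist(),[np.linalg.norm(H[i]-H[i-1]) for i in range(4)])
ys=(H[1]-H[0]+H[2]-H[3]);ys/=np.linalg.norm(ys); print("plate yaw",np.arctan2(-ys[0],ys[1]), [np.arctan2(*(H[3]-H[0])[[1,0]]),np.arctan2(*(H[2]-H[1])[[1,0]])])
print("origin",H.mean(0)+ys*.018)
P=[plane(c,g(u),.055,T) for u in [(249,60),(256,556)]]
print(np.round(P,4).tolist(),np.linalg.norm(P[0]-P[1]),(P[0]+P[1])/2,np.arctan2(*(P[1]-P[0])[[1,0]]))
P=[plane(c,g(u),.055,T) for u in [(255.5,220),(254,300),(255,440)]]
print(np.round(P,4).tolist())
# clip sills front edges z=.035, outer edge u
P=[plane(c,g(u),.035,T) for u in [(117,140),(135,425)]]
print(np.round(P,4).tolist())
E
```

```text
[[0.4331, -0.4443], [0.4151, -0.3291], [0.5921, -0.3014], [0.6091, -0.4194]] [np.float64(0.17770703366535803), np.float64(0.11659175590172972), np.float64(0.1791191804635831), np.float64(0.11922615155622464)]
plate yaw 0.14922173523127352 [np.float64(0.1402167966137486), np.float64(0.1549957099638603)]
origin [ 0.50968752 -0.35574746]
[[0.4214, -0.3701, 0.055], [0.601, -0.3426, 0.055]] 0.18166154807298174 [ 0.51120167 -0.35634999  0.055     ] 0.1521281294178017
[[0.4722, -0.3609, 0.055], [0.5001, -0.3575, 0.055], [0.5529, -0.3497, 0.055]]
[[0.4564, -0.4108, 0.035], [0.5639, -0.394, 0.035]]
```

```bash
python3 - <<'E'
from h import *
yw=0.149; O=np.array([0.5105,-0.3562])
d=down(yw-np.pi/2)
for p,y in (((*O,.055),yw),((.571,-.06,.03),-.238),((.5205,.285,.12),.049),((.5205,.285,.12),.049+np.pi/2),((.5205,.285,.12),.049+np.pi)):
    print(np.round(manip.solve_ik(p,down(y-np.pi/2)),2))
manip.command_gripper(.075)
manip.move_to([*O,.16],d)
manip.servo_line([*O,.055],rate=.08)
manip.hold(.2)
print(manip.get_position(),manip.get_contact_force(),manip.get_time(),manip.get_width())
c=manip.camera("wrist");cv2.imwrite("pics/w2.png",cv2.convertScaleAbs(c["image"],alpha=1.6)[:,:,::-1])
c=manip.camera("scene");crop(c["image"],70,120,190,280,4,"s2.png")
E
```

```text
[-0.63  0.69  1.73  0.    0.73  0.79]
[-0.13  0.68  1.84 -0.    0.62  1.68]
[0.48 0.56 1.78 0.   0.81 2.  ]
[ 0.48  0.56  1.78 -0.    0.81  0.43]
[ 0.48  0.56  1.78  0.    0.81 -1.14]
[ 0.51068242 -0.3563434   0.05542675] [-0.55707244 -0.14082416  0.54398473] 8.425 0.07480623291738167
```

View pics/w2.png

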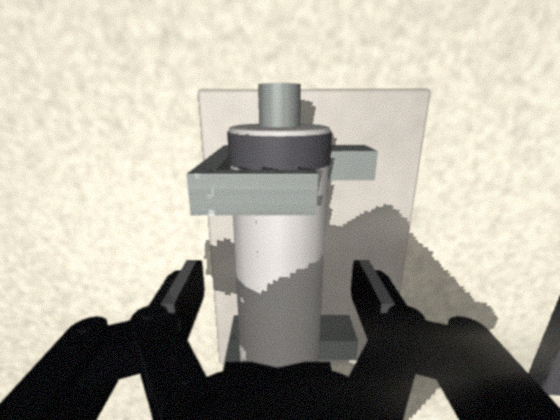

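View pics/s2.png

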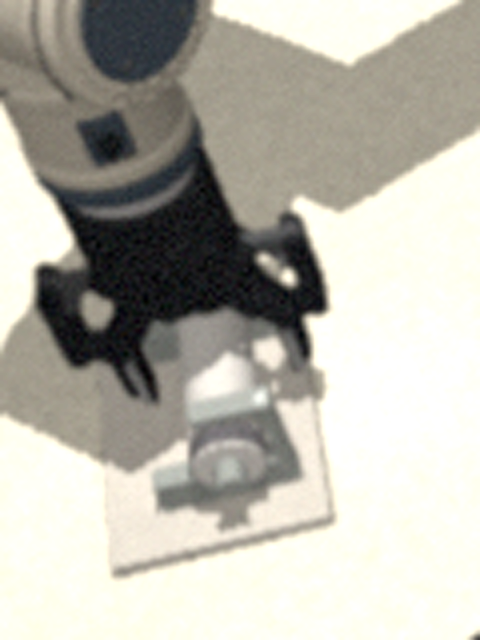

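The fingers straddle the cartridge evenly: edges near columns 240 and 322, tips at 200 and 355. Closing gently.

```bash
python3 - <<'E'
from h import *
yw=0.149; ya=np.array([-np.sin(yw),np.cos(yw),0])
def st(l):
    f=manip.get_contact_force(); print(l,np.round(manip.get_position(),4),"fy",round(float(f@ya),2),"f",np.round(f,1),"w",round(manip.get_width(),4),round(manip.get_time(),2))
st("open")
manip.command_gripper(.0,f_grip=25); manip.hold(.2); st("closed")
E
```

```text
open [ 0.5106 -0.3563  0.0553] fy 0.54 f [-0.7  0.4 -0.7] w 0.075 8.53
closed [ 0.5105 -0.3562  0.0551] fy 0.91 f [0.7 1.  2.6] w 0.0393 9.13
```

```bash
python3 - <<'E'
from h import *
yw=0.149; ya=np.array([-np.sin(yw),np.cos(yw),0])
def st(l):
    f=manip.get_contact_force(); print(l,np.round(manip.get_position(),4),"fy",round(float(f@ya),2),"f",np.round(f,1),"w",round(manip.get_width(),4),round(manip.get_time(),2))
manip.command_gripper(.0,f_grip=65); st("grip")
p0=np.array(manip.get_position())
for s in (.004,.008,.012,.016,.020,.025,.03,.036,.041):
    p=p0-ya*s; manip.servo_line(p,rate=.04); st(s)
    f=manip.get_contact_force()
    if np.linalg.norm(f)>40: print("STOP");break
E
```

```text
grip [ 0.5105 -0.3562  0.0553] fy 1.26 f [-0.7  1.2  5.4] w 0.0385 9.35
0.004 [ 0.5108 -0.359   0.0553] fy 5.96 f [-1.9  5.7  6.7] w 0.0385 9.6
0.008 [ 0.5107 -0.3598  0.0553] fy 20.25 f [-1.2 20.3 15.5] w 0.0388 9.85
0.012 [ 0.5107 -0.3619  0.0552] fy 27.16 f [-1.5 27.2 19.3] w 0.0387 10.1
0.016 [ 0.511  -0.3658  0.0553] fy 26.1 f [-2.4 26.  20.3] w 0.0383 10.35
0.02 [ 0.5125 -0.373   0.0561] fy 11.9 f [-5.6 11.2 19.3] w 0.0389 10.6
0.025 [ 0.5146 -0.381   0.0568] fy 4.01 f [-2.8  3.6 14.3] w 0.0384 10.88
0.03 [ 0.5158 -0.3869  0.0561] fy -1.95 f [ 0.5 -1.9  7.5] w 0.0386 11.15
0.036 [ 0.5159 -0.392   0.0553] fy 0.99 f [-0.6  0.9  4.8] w 0.038 11.45
0.041 [ 0.5166 -0.3966  0.0553] fy 2.07 f [-1.   1.9  6.3] w 0.0382 11.72
```

```bash
python3 - <<'E'
from h import *
yw=0.149; ya=np.array([-np.sin(yw),np.cos(yw),0])
def st(l):
    f=manip.get_contact_force(); print(l,np.round(manip.get_position(),4),"fy",round(float(f@ya),2),"f",np.round(f,1),"w",round(manip.get_width(),4),round(manip.get_time(),2))
p=np.array(manip.get_position())-ya*.003
manip.servo_line(p,rate=.04)
for h in (.004,.01,.05,.12):
    manip.servo_line(p+[0,0,h],rate=.05 if h<.02 else .12); st(h)
    if manip.get_contact_force()[2]<-15: print("STOP");break
c=manip.camera("wrist");cv2.imwrite("pics/w3.png",cv2.convertScaleAbs(c["image"],alpha=1.6)[:,:,::-1])
c=manip.camera("scene");cv2.imwrite("pics/s3.png",cv2.convertScaleAbs(c["image"],alpha=1.6)[:,:,::-1])
E
```

```text
0.004 [ 0.5168 -0.3996  0.0589] fy -0.04 f [-0.2 -0.1 -1.3] w 0.0385 12.22
0.01 [ 0.5172 -0.3999  0.0656] fy -0.33 f [-0.2 -0.4 -2.2] w 0.0391 12.49
0.05 [ 0.5171 -0.3997  0.1057] fy 0.22 f [-0.6  0.1 -2.6] w 0.0384 12.97
0.12 [ 0.5166 -0.3993  0.1746] fy 0.92 f [-0.2  0.9 -2.6] w 0.0386 13.71
```

View pics/w3.png

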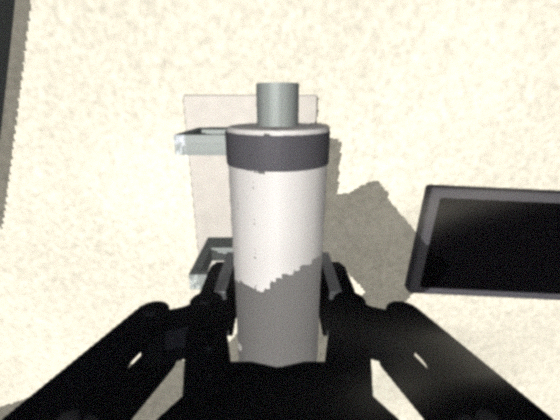

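View pics/s3.png

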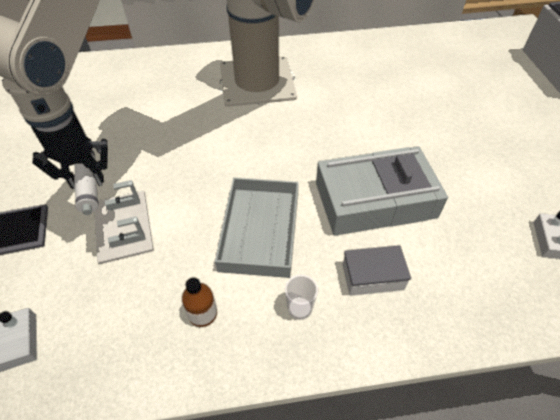

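```bash
python3 - <<'E'
from h import *
def st(l):
    f=manip.get_contact_force(); print(l,np.round(manip.get_position(),4),"f",np.round(f,1),"w",round(manip.get_width(),4),round(manip.get_time(),2))
d=down(-.238-np.pi/2)
manip.move_to([.571,-.06,.20],d); st("above")
manip.servo_line([.571,-.06,.045],rate=.12);manip.hold(.15); st("low")
f0=manip.get_contact_force()[2]
z=.045
while z>.020:
    z-=.0025; manip.servo_line([.571,-.06,z],rate=.03); manip.hold(.05)
    f=manip.get_contact_force()[2]
    if f-f0>3: break
st("touch")
c=manip.camera("wrist");cv2.imwrite("pics/w4.png",cv2.convertScaleAbs(c["image"],alpha=1.6)[:,:,::-1])
E
```

```text
above [ 0.5711 -0.0607  0.1998] f [-0.  -0.  -1.5] w 0.0381 15.11
low [ 0.5715 -0.06    0.0457] f [ 0.2  0.  -2.7] w 0.0384 16.7
touch [ 0.571  -0.06    0.0247] f [-7.6  1.1 25.4] w 0.0384 19.4
```

View pics/w4.png

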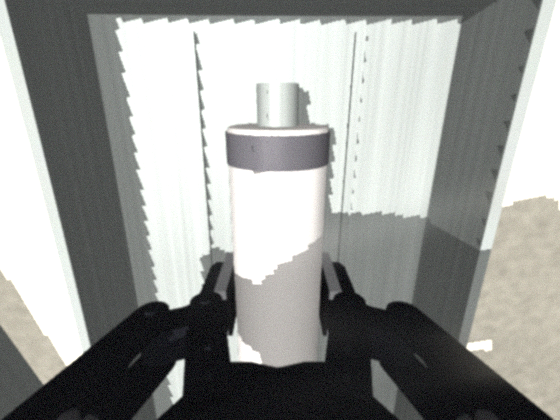

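The cartridge is down in the middle of the tray, between the ribs (columns ~205 and ~360). Releasing.

```bash
python3 - <<'E'
from h import *
def st(l):
    f=manip.get_contact_force(); print(l,np.round(manip.get_position(),4),"f",np.round(f,1),"w",round(manip.get_width(),4),round(manip.get_time(),2))
manip.servo_line([.571,-.06,.0245],rate=.03); st("eased")
manip.command_gripper(.044,f_grip=20); st("rel")
manip.command_gripper(.070); manip.hold(.2); st("open")
manip.servo_line([.571,-.06,.16],rate=.12); st("up")
c=manip.camera("top");cv2.imwrite("pics/t5.png",cv2.convertScaleAbs(c["image"],alpha=1.6)[:,:,::-1])
c=manip.camera("wrist");cv2.imwrite("pics/w5.png",cv2.convertScaleAbs(c["image"],alpha=1.6)[:,:,::-1])
E
```

```text
eased [ 0.5712 -0.06    0.0248] f [-1.3  0.6  7.5] w 0.0385 19.7
rel [ 0.5709 -0.06    0.0242] f [0.8 0.1 0.8] w 0.044 19.93
open [ 0.5712 -0.0586  0.0237] f [ 2.8  8.5 -6.4] w 0.0542 20.38
up [ 0.5705 -0.06    0.1593] f [ 1.  -0.2 -0. ] w 0.0703 21.66
```

View pics/w5.png

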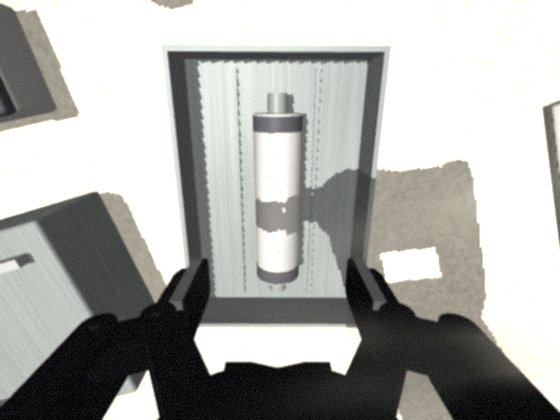

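The cartridge lies released in the tray between the ribs (rows 93–290, column 278). On to the dust cover.

```bash
python3 - <<'E'
from h import *
d=down(.049-np.pi/2)
manip.command_gripper(.05)
manip.move_to([.525,.28,.24],d); manip.hold(.15)
pos,rot=manip.get_position(),manip.get_ee_rot()
c=manip.camera("wrist"); c["pos"]=pos;c["rot"]=rot
np.save("w6.npy",c,allow_pickle=True)
cv2.imwrite("pics/w6.png",cv2.convertScaleAbs(c["image"],alpha=1.6)[:,:,::-1])
print(pos,manip.get_time(),manip.get_joint_positions())
E
```

```text
[0.52539854 0.27876758 0.23961418] 23.6167 [ 4.68050708e-01  3.95279848e-01  1.70926512e+00 -9.75164874e-05
  1.03767886e+00  1.99162718e+00]
```

View pics/w6.png

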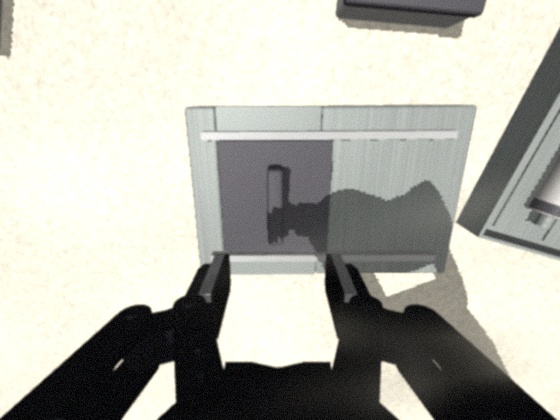

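```bash
python3 - <<'E'
from h import *
c=np.load("w6.npy",allow_pickle=True).item()
im=c["image"].copy(); crop(cv2.convertScaleAbs(im,alpha=1.6),180,95,360,285,4,"w6c.png")
E
```

```text
(no output)
```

View pics/w6c.png

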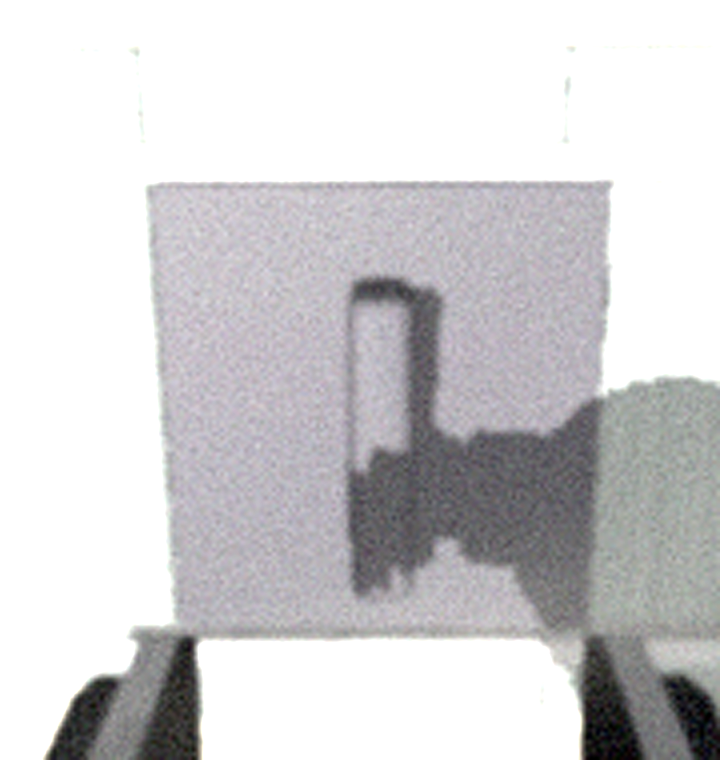

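```bash
python3 - <<'E'
from h import *
c=np.load("w6.npy",allow_pickle=True).item(); T=wristT(c,c["pos"],c["rot"])
g=lambda u:((u[0]+.5)/4-.5+180,(u[1]+.5)/4-.5+95)
A=np.array([plane(c,g(u),.114,T) for u in [(356,302),(411,302),(355,592),(411,580)]])[:,:2];print("rib",np.round(A,4).tolist(),A.mean(0))
B=np.array([plane(c,g(u),.086,T) for u in [(149,187),(611,184),(177,632),(590,632)]])[:,:2];print("plate",np.round(B,4).tolist(),B.mean(0))
for a in(A,B): print(np.linalg.norm(a[0]-a[1]),np.linalg.norm(a[0]-a[2]))
v=B[0]-B[1];print("yaw from plate top edge",np.arctan2(-v[0],v[1]))
# box corners at z=.08 full image
C=np.array([plane(c,u,.08,T) for u in [(187,108),(476,105),(447,273),(206,275)]])[:,:2];print(np.round(C,4).tolist(),C.mean(0))
for q in ((C[0]-C[1]),(C[3]-C[2])): print("yaw",np.arctan2(-q[0],q[1]),np.linalg.norm(q))
E
```

```text
rib [[0.5557, 0.2881], [0.5563, 0.2767], [0.4895, 0.2858], [0.4931, 0.2734]] [0.52365258 0.28097941]
plate [[0.5737, 0.3359], [0.5792, 0.2327], [0.4627, 0.3308], [0.4676, 0.2262]] [0.52078338 0.28136174]
0.011403393936938469 0.06627309877876418
0.10335842243184097 0.1110885935420934
yaw from plate top edge 0.053197536663175095
[[0.6007, 0.3628], [0.6146, 0.1094], [0.4468, 0.0962], [0.4321, 0.351]] [0.52353375 0.22984657]
yaw 0.05509365460582966 0.25380437804575934
yaw 0.05760638351943205 0.255218815457333
```

```bash
python3 - <<'E'
from h import *
yw=.053; ya=np.array([-np.sin(yw),np.cos(yw),0])
def st(l):
    f=manip.get_contact_force(); print(l,np.round(manip.get_position(),4),"fy",round(float(f@ya),2),"f",np.round(f,1),"w",round(manip.get_width(),4),round(manip.get_time(),2))
d=down(yw-np.pi/2)
manip.servo_line([.521,.281,.15],d,rate=.15)
manip.servo_line([.521,.281,.113],rate=.08); st("down")
manip.command_gripper(0,f_grip=30); st("grip")
p0=np.array(manip.get_position()); p0[2]=.113
for s in (.04,.08,.088,.092,.096,.100,.104,.107):
    manip.servo_line(p0-ya*s,rate=.08 if s<.085 else .04); st(s)
    if manip.get_contact_force()@ya>12: break
manip.hold(.1); st("end")
c=manip.camera("top");crop(c["image"],105,200,265,330,4,"t7.png")
E
```

```text
down [0.5209 0.2809 0.1126] fy 1.03 f [ 0.   1.  -0.1] w 0.0497 24.98
grip [0.5213 0.2811 0.1135] fy 1.26 f [0.9 1.3 3.6] w 0.0132 25.38
0.04 [0.5234 0.2398 0.1135] fy -1.31 f [-2.4 -1.4  8. ] w 0.0135 26.03
0.08 [0.5255 0.1999 0.1135] fy -1.52 f [-2.  -1.6  7.1] w 0.0135 26.68
0.088 [0.5259 0.1922 0.1135] fy -1.82 f [-1.7 -1.9  7.7] w 0.0134 27.03
0.092 [0.5261 0.1883 0.1135] fy -0.63 f [-1.7 -0.7  7.8] w 0.0136 27.28
0.096 [0.5262 0.1863 0.1135] fy 11.3 f [-4.  11.1  5.3] w 0.0134 27.53
0.1 [0.5263 0.1859 0.1136] fy 33.23 f [-8.1 32.8  3. ] w 0.013 27.78
end [0.5263 0.1859 0.1136] fy 33.12 f [-7.2 32.8  3. ] w 0.0131 27.88
```

View pics/t7.png

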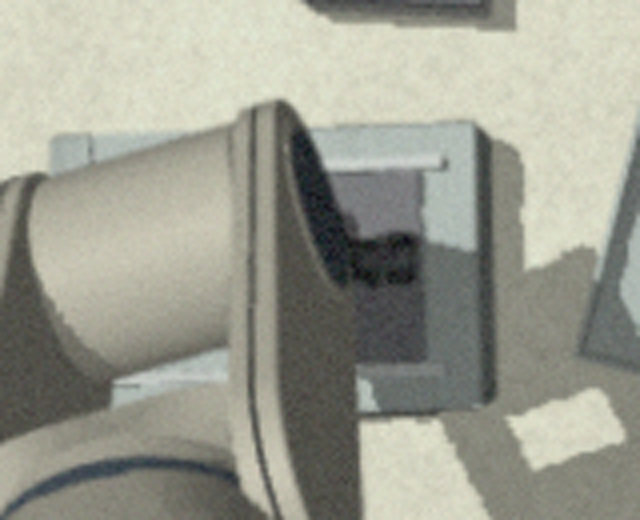

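```bash
python3 - <<'E'
from h import *
yw=.053; ya=np.array([-np.sin(yw),np.cos(yw),0])
def st(l):
    f=manip.get_contact_force(); print(l,np.round(manip.get_position(),4),"fy",round(float(f@ya),2),"f",np.round(f,1),"w",round(manip.get_width(),4),round(manip.get_time(),2))
p=np.array(manip.get_position()); p[2]=.113
manip.servo_line(p,rate=.04); st("ease")
manip.command_gripper(.045); st("rel")
manip.servo_line(p+[0,0,.06],rate=.15)
manip.command_gripper(0)
manip.servo_line([.5208,.2852,.173],rate=.15)
manip.servo_line([.5208,.2852,.106],rate=.12); manip.hold(.1); st("above btn")
c=manip.camera("wrist");cv2.imwrite("pics/w8.png",cv2.convertScaleAbs(c["image"],alpha=2)[:,:,::-1])
E
```

```text
ease [0.5262 0.1864 0.1136] fy 7.21 f [-4.   7.   7.2] w 0.0131 28.2
rel [0.5262 0.1854 0.1128] fy 0.25 f [0.2 0.3 0.8] w 0.0448 28.61
above btn [0.5215 0.2855 0.107 ] fy -1.01 f [ 0.2 -1.   0.1] w 0.0001 31.28
```

View pics/w8.png

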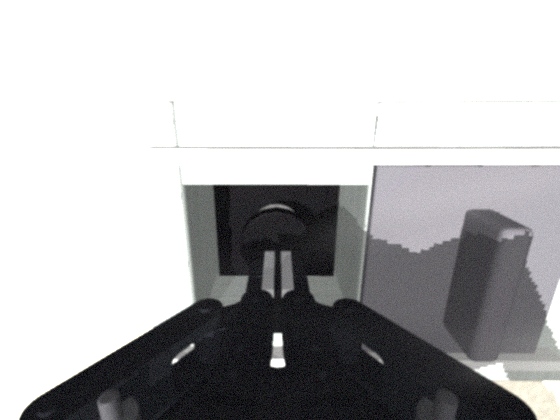

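The well is fully uncovered and the fingertips (278,255) are over the round black cap (275,235). Feeling down for it.

```bash
python3 - <<'E'
from h import *
xy=[.5208,.2852]; z=.104
manip.hold(.1); b=manip.get_contact_force()[2]
log=[];zc=None
while z>.066:
    manip.servo_line([*xy,z],rate=.04)
    f=manip.get_contact_force()[2]-b; log.append((round(z,4),round(manip.get_position()[2],4),round(f,1)))
    if zc is None and f>2.5: zc=z
    if f>14: break
    z-=.001 if zc is None or zc-z<.004 else .0008
print(log,manip.get_time())
manip.hold(.1);print(manip.get_contact_force()[2]-b,manip.get_position())
E
```

```text
[(0.104, np.float64(0.104), np.float64(-0.4)), (0.103, np.float64(0.1029), np.float64(-0.3)), (0.102, np.float64(0.1019), np.float64(0.0)), (0.101, np.float64(0.1009), np.float64(-0.5)), (0.1, np.float64(0.0999), np.float64(1.5)), (0.099, np.float64(0.0989), np.float64(0.5)), (0.098, np.float64(0.0979), np.float64(-0.5)), (0.097, np.float64(0.0969), np.float64(0.8)), (0.096, np.float64(0.0959), np.float64(0.4)), (0.095, np.float64(0.0949), np.float64(-0.5)), (0.094, np.float64(0.0939), np.float64(0.1)), (0.093, np.float64(0.0929), np.float64(0.7)), (0.092, np.float64(0.0919), np.float64(0.4)), (0.091, np.float64(0.0909), np.float64(0.4)), (0.09, np.float64(0.0899), np.float64(0.7)), (0.089, np.float64(0.0889), np.float64(0.6)), (0.088, np.float64(0.0879), np.float64(0.2)), (0.087, np.float64(0.0869), np.float64(-0.2)), (0.086, np.float64(0.0859), np.float64(-0.4)), (0.085, np.float64(0.0849), np.float64(-1.1)), (0.084, np.float64(0.0839), np.float64(0.3)), (0.083, np.float64(0.0829), np.float64(-0.0)), (0.082, np.float64(0.0819), np.float64(0.3)), (0.081, np.float64(0.081), np.float64(0.9)), (0.08, np.float64(0.0801), np.float64(2.6)), (0.079, np.float64(0.0791), np.float64(3.8)), (0.078, np.float64(0.0781), np.float64(4.6)), (0.077, np.float64(0.0771), np.float64(5.2)), (0.076, np.float64(0.0761), np.float64(6.4)), (0.0752, np.float64(0.0754), np.float64(6.9)), (0.0744, np.float64(0.0747), np.float64(7.2)), (0.0736, np.float64(0.0739), np.float64(8.1)), (0.0728, np.float64(0.0732), np.float64(8.8)), (0.072, np.float64(0.0729), np.float64(12.3)), (0.0712, np.float64(0.0728), np.float64(19.5))] 40.1833
20.6079959422449 [0.52104596 0.28532631 0.07280995]
```

It is on the hard stop (z stalls at 72.8 mm, 20 N). Hold, release, and close the cover.

```bash
python3 - <<'E'
from h import *
yw=.053; ya=np.array([-np.sin(yw),np.cos(yw),0])
def st(l):
    f=manip.get_contact_force(); print(l,np.round(manip.get_position(),4),"fy",round(float(f@ya),2),"f",np.round(f,1),"w",round(manip.get_width(),4),round(manip.get_time(),2))
manip.hold(1.1); st("held")
manip.servo_line([.5208,.2852,.10],rate=.05)
manip.servo_line([.5208,.2852,.173],rate=.15)
manip.command_gripper(.045)
e=np.array([.5262,.1857,.173])
manip.servo_line(e,rate=.15)
e[2]=.113; manip.servo_line(e,rate=.1); st("down")
manip.command_gripper(0,f_grip=30); st("grip")
for s in (.04,.08,.092,.096,.099,.102,.105,.108):
    manip.servo_line(e+ya*s,rate=.08 if s<.085 else .04); st(s)
    if manip.get_contact_force()@ya<-12: break
E
```

```text
held [0.5211 0.2854 0.0728] fy -1.71 f [-5.1 -2.  20. ] w 0.0002 41.38
down [0.5265 0.1859 0.1132] fy 0.87 f [-0.1  0.9  0.4] w 0.0451 44.81
grip [0.5267 0.1865 0.1138] fy 4.17 f [-1.8  4.1  4.2] w 0.0134 45.18
0.04 [0.5246 0.2262 0.1138] fy 3.04 f [-1.3  3.   5.3] w 0.0131 45.83
0.08 [0.5226 0.2662 0.1139] fy 2.77 f [-0.7  2.7  5.4] w 0.0132 46.48
0.092 [0.522  0.2778 0.1139] fy 1.2 f [-1.2  1.1  5.9] w 0.013 46.93
0.096 [0.5218 0.2817 0.1139] fy 0.45 f [-1.   0.4  6.4] w 0.0132 47.18
0.099 [0.5216 0.2845 0.1139] fy -0.83 f [-1.2 -0.9  5.2] w 0.0136 47.43
0.102 [0.5215 0.2865 0.1138] fy -6.29 f [-0.4 -6.3  7. ] w 0.0134 47.68
0.105 [0.5215 0.2868 0.1138] fy -19.0 f [  3.4 -18.8  11.3] w 0.0133 47.93
```

```bash
python3 - <<'E'
from h import *
def st(l):
    f=manip.get_contact_force(); print(l,np.round(manip.get_position(),4),"f",np.round(f,1),"w",round(manip.get_width(),4),round(manip.get_time(),2))
p=np.array(manip.get_position());p[2]=.113
manip.servo_line(p,rate=.04);st("ease")
manip.command_gripper(.045);st("rel")
manip.servo_line([.5215,.2862,.24],rate=.15);manip.hold(.1)
pos,rot=manip.get_position(),manip.get_ee_rot()
c=manip.camera("wrist");T=wristT(c,pos,rot)
cv2.imwrite("pics/w9.png",cv2.convertScaleAbs(c["image"],alpha=1.6)[:,:,::-1])
c["T"]=T;np.save("w9.npy",c,allow_pickle=True)
manip.move_to([.38,.42,.3],down(.053-np.pi/2))
c=manip.camera("top");cv2.imwrite("pics/t9.png",cv2.convertScaleAbs(c["image"],alpha=1.6)[:,:,::-1]);st("away")
E
```

```text
ease [0.5216 0.2858 0.1138] f [-1.9 -2.1  7.4] w 0.0136 48.18
rel [0.5214 0.2868 0.1128] f [-0.1  0.6 -0.4] w 0.0451 48.59
away [0.3807 0.4191 0.2993] f [ 0.3 -0.2  0.1] w 0.0451 50.62
```

View pics/w9.png

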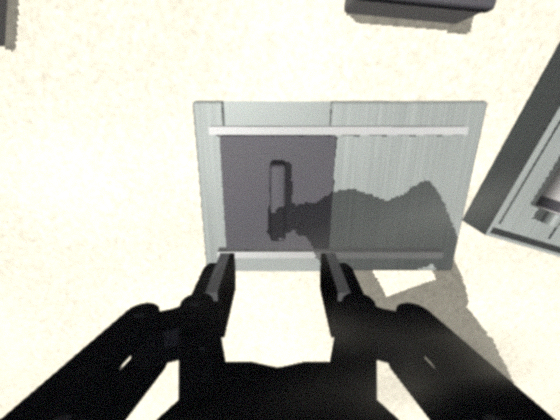

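View pics/t9.png

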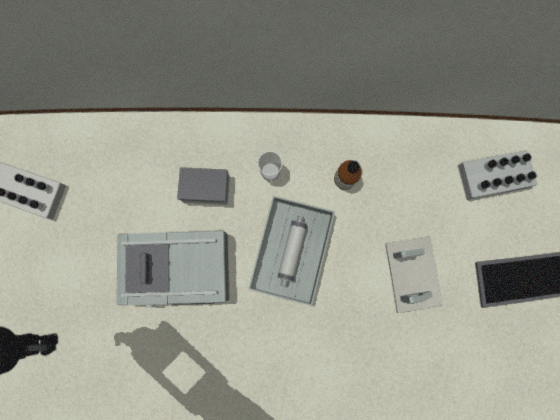

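```bash
python3 - <<'E'
from h import *
a=np.load("w6.npy",allow_pickle=True).item();a["T"]=wristT(a,a["pos"],a["rot"]);b=np.load("w9.npy",allow_pickle=True).item()
for n,c in(("before",a),("after",b)):
    # plate's +y and -y edges at world x=.56, z=.086: sample grey along the box's y
    ys=np.arange(.20,.36,.0005); acc=0
    for x in np.arange(.562,.570,.001):
        px=np.array([proj(c,[x-.053*(y-.285),y,.086],c["T"]) for y in ys],np.float32)
        acc=acc+cv2.remap(c["image"].astype(np.float32).mean(2),px[:,0][None],px[:,1][None],1)[0]
    g=np.gradient(cv2.GaussianBlur(acc[None],(9,1),2)[0])
    print(n,"edges y",ys[g.argmin()],ys[g.argmax()])
E
```

```text
before edges y 0.23200000000000004 0.33700000000000013
after edges y 0.23650000000000004 0.34050000000000014
```

The cover moved +4 mm from its start. It began about 5 mm open, so it is shut to roughly 1 mm, and it was pushed against its stop. The top view shows the cartridge in the tray and the bystanders unmoved.

```bash
python3 - <<'E'
from h import *
print(manip.get_time(),np.round(manip.get_contact_force(),1)); manip.sign_off()
E
```

```text
50.625 [ 0.3 -0.2  0.1]
the job is handed in; nothing more can be done
```

The job is done and handed in at 50.6 s of the 72 s allowed. No verdict is reported, so what follows is from my own readings.

- **Cartridge:** I drew it sideways out of the clips with a peak pull of about 27 N. I laid it in the middle of the tray, between the ribs, with 25 N on the wrist at touchdown. I eased that to about 8 N before opening the gripper.
- **Button:** I slid the cover to its end stop, then pressed the button until it stalled on its hard stop at about 20 N. I held it there for just over a second and let it come up.
- **Cover:** I slid it back through about 100 mm until it met its shut stop (19 N).

**Last checks:**
- The top picture shows the cartridge lying in the tray and the bottle, beaker and tip box where they stood. I judged those by eye and did not measure them.
- The arm was clear of everything, with the wrist force near zero.
- The wrist picture puts the cover about 4 mm further shut than at the start. The stroke to the end stop implied it started about 5 mm open. The two differ by about 1 mm, within camera error, so I take it as shut to within about 1 mm.
- I did not check directly that the button came back up, because the cover hides it.
- While I was opening the gripper in the tray, the fingers had only reached 54 mm of the 70 mm asked for, with about 11 N on the wrist. They then lifted out cleanly, and the picture taken afterwards showed the cartridge undisturbed.

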